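# Find and press the hidden catch of the childproof knife box

### The job

Open the childproof knife box on the counter: feel along the four identical finger pads in the steel deck at its front, find the only one that gives, and press it fully home so that the lid rises to its stop; then take the hand clear. Do not prise, push or lift the lid by hand, and do not move, tip or pick up any of the kitchen things standing around or on the box.

Things in the scene. Friction and masses are not known exactly. Their poses are not given: they have to be found in the camera images.
- knife_box: Fixed wooden box 230 (x, front to back) by 360 (y) by 100 mm high. Origin: centre of its underside; x to its back, y to its left, z up. Its flat top, 100 mm high: in front, towards the robot, a steel deck 76 mm deep, centre line x = -77 mm, with four identical square recesses in a row along y, 62 mm apart; behind it the wooden lid. One recess, different each time, holds the catch.
- catch (a joint): Travel of the catch pad in m: 0 = out (start), 0.006 = fully home at a hard stop, 8.5 mm below the deck. It does not move below 4 N, gives way at about 5 N, goes straight down, has no spring and stays where it is pushed to. The other three pads are rigid and look the same. Which recess it is in is not told: it must be felt for.
- lid (a joint): Lid angle in rad: 0 = shut, 0.36 (about 20 degrees) = raised to its stop. A linkage from the catch raises it by 0.06 rad for each mm the catch goes down; it stays up when the finger leaves.
- lid_edge (a point): Middle of the lid's front edge, upper side, right behind the steel deck (100 mm high when shut, about 150 mm when raised). The lid is 143 mm front to back, 356 mm wide, 8 mm thick, hinged at its back edge; it rises away from a finger on the deck.
- recess1 (a point): Centre of the mouth of recess 1 of 4, level with the deck's surface, 100 mm above the counter, at x = -77, y = -93 mm on the box; axes as the box. The recess is 46 by 46 mm; a steel pad 44 by 44 mm fills it, 2.5 mm below the deck. The finger must go down inside it, clear of the rims. It may hold the catch or a rigid pad.
- recess2 (a point): Centre of the mouth of recess 2 of 4, level with the deck's surface, 100 mm above the counter, at x = -77, y = -31 mm on the box; axes as the box. The recess is 46 by 46 mm; a steel pad 44 by 44 mm fills it, 2.5 mm below the deck. The finger must go down inside it, clear of the rims. It may hold the catch or a rigid pad.
- recess3 (a point): Centre of the mouth of recess 3 of 4, level with the deck's surface, 100 mm above the counter, at x = -77, y = 31 mm on the box; axes as the box. The recess is 46 by 46 mm; a steel pad 44 by 44 mm fills it, 2.5 mm below the deck. The finger must go down inside it, clear of the rims. It may hold the catch or a rigid pad.
- recess4 (a point): Centre of the mouth of recess 4 of 4, level with the deck's surface, 100 mm above the counter, at x = -77, y = 93 mm on the box; axes as the box. The recess is 46 by 46 mm; a steel pad 44 by 44 mm fills it, 2.5 mm below the deck. The finger must go down inside it, clear of the rims. It may hold the catch or a rigid pad.
- spice_tin: Loose spice tin, 32 mm across, 50 mm high, standing on the steel deck at the left (+y) end of the row, about 62 mm from the centre of recess 4. Origin under its centre. Leave alone.
- mug: Loose white mug, 76 mm across, 90 mm high, on the counter by the box's left side. Origin under its centre. Leave alone.
- jar: Loose glass jar, 72 mm across, 110 mm high, on the counter by the box's right side. Origin under its centre. Leave alone.
- low_tin: Loose low tin, 60 mm across, 35 mm high, on the counter in front of the box. Origin under its centre. Leave alone.
- pepper_mill: Loose wooden pepper mill, 52 mm across, 200 mm high. Origin under its centre. Leave alone.
- bowl: Loose blue bowl, 140 mm across, 60 mm high. Origin under its centre. Leave alone.
- spatula: Loose wooden-handled spatula lying on the counter to the right. Leave alone.
- oil_bottle: Loose green oil bottle, 68 mm across, 240 mm high, behind the box. Origin under its centre. Leave alone.

How it is judged:
By the outcome, as a careful person would: the job done as asked, in the order asked, and still so for the second after the job is handed in, with the robot touching nothing.
It also fails if it takes over 45 s, if anything falls off the work surface, if the arm or the gripper's body presses on something with over 40 N, if the wrist force passes 120 N, or if a joint passes its speed limit or range.

### The arm

A 7-joint arm with a two-finger parallel gripper is mounted at the origin on the work surface. World frame = base frame: x ahead of the robot, y to its left, z up, the work surface at z = 0. Lengths are in m, angles in rad, forces in N, time in s.
With the tool pointing down it reaches from about 0.4 to 0.85 m from the base axis. Payload 10.4 kg.
Tool frame: the origin (TCP) lies at the very end of the fingers, on their centre line; the grasp point (between the pads) lies 19 mm behind it; z points along the fingers, y is the line along which they close (so a half turn about z gives the same grasp; the last joint's range is limited). The gripper opens to 87 mm and grips with 3 to 60 N. Pads are 19 mm wide; open, the fingers measure 117 mm over their backs; the gripper's body (75 mm by 190 mm) begins 51 mm behind the grasp point.
Start: joints at [-1.225, 0.332, -0.065, 1.46, 0.022, 1.35, -0.088], TCP at [0.225, 0.583, 0.223] pointing down, gripper open.
Joint ranges: [-2.6, 2.6], [-0.5, 2.12], [-1.47, 1.34], [0.16, 2.42], [-1.27, 4.41], [0.06, 2.06], [-2.6, 2.6]. Speed limits (rad/s): [2.22, 2.22, 2.79, 2.79, 3.14, 3.14, 3.14].

### API

Orientations are given as a 3x3 rotation matrix whose columns are the frame's x, y, z axes.
In Python, from bench import sensors, optics, r, finder gives the robot as it stands. The module is installed in compiled form; this text tells all that it offers.
- The arm moves only by the tool step_arm, never from a script. Its argument "increments" is a list of rows, each an object with "gripper": the opening, from 0 (shut) to 1 (fully open); "dp": the shift along the world's x, y, z normalised to -1 to 1, where 1 is 250 mm, a list of three; "rotation": the turn, a rotation vector about the world's x, y, z normalised to -1 to 1, where 1 is 90 degrees, a list of three. In form: [{"gripper": gripper, "dp": [tx, ty, tz], "rotation": [wx, wy, wz]}, ...]. A call has 1 to 20 rows; each row is the pose to reach, as a shift and turn from the pose commanded when the call began; what a row does not reach only later rows make up. A row lasts 1/10 s, in which the tool goes at most 50 mm and 8.59 degrees, less where a joint would pass 70% of its speed; a pose out of reach is approached as far as the arm can. A call with a number of a shift or a turn outside -1 to 1 is refused whole. A call with a gripper value outside its range is refused whole. The fingers move at their own pace and stop on an object; "force" is the grip in N (left out, the last holds). Time passes only in rows, so rows that repeat a pose let the fingers close. It gives the time, the measured TCP pose, the force, the opening and the grip force at its end, in the units of the state.
- sensors.sense(): the state, without advancing time (a new reading comes with each control period).
- optics.capture(name): name is "side" or "top" or "wrist"; returns the picture (400x640x3 uint8, red, green, blue); there is no depth.
- optics.camera_model(name): a dict with "fx", "fy", "cx", "cy" (pixels), "rvec" (rotation vector, rad) and "tvec" (3), from world to camera coordinates, as OpenCV has them; the wrist camera has in their place "mount" (4x4, takes a point from camera to tool coordinates, whose origin is the TCP and whose axes are the flange's). Camera axes: x right, y down, z forward; pixel columns grow to the right and rows downward; lengths in m; the calibration is good to about 2 mm. A picture is of the moment at which its call begins: read the wrist's pose just before it. camera_model takes no time and is no camera call.
- r.finish_job(): hands the job in; it is judged then, once.
Trained networks look in the newest picture that a camera, given by its name, has taken for a name from the list of things; names that differ only in an ending like _2 or _b are one class to them, and where a whole thing is asked for, a point or a joint stands for the part that bears it (a point fixed in the world has none). Each returns a list of dicts, best first, with "score" (0 to 1); they miss things now and then, are a little off and sometimes report something else, mostly with a low value. They report only what shows in the picture. A call takes as long as a camera call.
- finder.find_in(camera, thing): "xy" ([column, row] in pixels, amid what is visible of it).
- finder.masks_of(camera, thing): "pixels" (400x640 bool, what is visible of it) and "xy" ([column, row] in pixels, amid what is visible of it).
- finder.pinpoint(camera, thing): "xy" ([column, row] in pixels: a listed point, or the origin of a listed thing).
The state is a dict: "time": time; "q": joint angles; "qd": joint speeds; "joint_torque": joint torques, N m; "eef_pos": TCP position; "orientation": TCP orientation; "contact_force": force on the tool from outside, world axes, zero at the start; "ft_torque": the same for the moment, N m; "finger_gap": finger opening in m; "finger_force": force on a finger pad.
Only numpy, scipy, OpenCV 4.12 (cv2) and the standard library are available. Lean on these libraries where they do the work, as an engineer would, in place of code of your own. Each camera call takes 0.05 s, during which the arm holds its last target. There are 200 camera calls.

## Working session

There is one attempt and no reset: what is moved stays moved. The work goes in short steps, Python scripts to look and compute and a tool call to move; the robot and the scene stay as the last step left them, time stands still between calls to the robot, and variables do not carry over. Pictures are saved under pics/ and viewed, at most 10 in all, crops included, and the job is handed in when it is done.

Besides the shell and the picture viewer there is one more tool, called after "Request:" by a JSON object that holds its "fn" and its "kwargs". step_arm: Moves the arm, as the interface text tells. Its arguments: {"type":"object","properties":{"increments":{"type":"array"},"force":{"type":"number"}},"required":["increments"]}

```bash
mkdir -p pics; cat > h.py <<'E'
import numpy as np, cv2
from bench import sensors, optics, r, finder
def ray(cam,uv):
    m=optics.camera_model(cam); d=np.array([(uv[0]-m['cx'])/m['fx'],(uv[1]-m['cy'])/m['fy'],1.])
    if 'mount' in m:
        s=sensors.sense(); R=np.array(s['orientation']); M=np.array(m['mount'])
        return R@M[:3,3]+np.array(s['eef_pos']), R@M[:3,:3]@d
    R=cv2.Rodrigues(np.array(m['rvec'],float))[0]; return -R.T@np.array(m['tvec'],float).ravel(), R.T@d
def at(cam,uv,z):
    o,d=ray(cam,uv); return o+d*(z-o[2])/d[2]
E
python3 - <<'E'
from h import *
print(sensors.sense())
for c in('top','side'):
    cv2.imwrite(f'pics/{c}0.png',optics.capture(c)[:,:,::-1])
    for t,z in [('recess1',.1),('recess2',.1),('recess3',.1),('recess4',.1),('lid_edge',.1),('spice_tin',.1),('knife_box',0),('pepper_mill',0)]:
        for f in finder.pinpoint(c,t)[:2]: print(c,t,round(f['score'],2),np.round(f['xy'],1),np.round(at(c,f['xy'],z),4))
E
```

```text
{'time': 0.0, 'q': array([-1.2245888 ,  0.33288564, -0.06470275,  1.46097276,  0.0216422 ,
        1.34988405, -0.0884977 ]), 'qd': array([ 0.00087676,  0.00046791, -0.00024395,  0.00190038,  0.00204375,
        0.00012   , -0.00113419]), 'joint_torque': array([-5.78284853e-04, -6.23253393e+01,  2.41983990e-02, -3.89904499e+01,
       -6.13915734e-02,  3.96101153e-02,  9.85100223e-05]), 'eef_pos': array([0.22518962, 0.58259683, 0.22173035]), 'orientation': array([[-9.32770837e-01,  3.60469676e-01, -4.21692928e-04],
       [ 3.60469906e-01,  9.32769807e-01, -1.39054972e-03],
       [-1.07908577e-04, -1.44907184e-03, -9.99998944e-01]]), 'contact_force': array([ 1.05784314,  0.42972577, -0.90686089]), 'ft_torque': array([-0.03361548, -0.0332756 , -0.00192102]), 'finger_force': 0.0, 'finger_gap': 0.0868766943962166}
top recess1 0.94 [299.2 220.8] [0.5245 0.0744 0.1   ]
top recess1 0.91 [334.6 216.2] [ 0.5382 -0.0393  0.1   ]
top recess2 0.94 [299.2 220.8] [0.5245 0.0744 0.1   ]
top recess2 0.91 [334.6 216.2] [ 0.5382 -0.0393  0.1   ]
top recess3 0.94 [299.2 220.8] [0.5245 0.0744 0.1   ]

[... 618 characters left out ...]
0.1   ]
side recess2 0.87 [347.9 219.8] [ 0.5562 -0.1115  0.1   ]
side recess2 0.85 [282.3 190.2] [0.5246 0.0765 0.1   ]
side recess3 0.87 [347.9 219.8] [ 0.5562 -0.1115  0.1   ]
side recess3 0.85 [282.3 190.2] [0.5246 0.0765 0.1   ]
side recess4 0.87 [347.9 219.8] [ 0.5562 -0.1115  0.1   ]
side recess4 0.85 [282.3 190.2] [0.5246 0.0765 0.1   ]
side lid_edge 0.58 [323.7 198.5] [ 0.5733 -0.017   0.1   ]
side spice_tin 0.64 [261.3 182.7] [0.5079 0.1369 0.1   ]
side spice_tin 0.34 [324.4 210.7] [ 0.5415 -0.0517  0.1   ]
side knife_box 0.96 [330.2 218.7] [0.6199 0.0054 0.    ]
side pepper_mill 0.59 [272.6 155.1] [0.7139 0.3522 0.    ]
side pepper_mill 0.26 [381.7 194.9] [ 0.7962 -0.0188  0.    ]
```

View pics/top0.png

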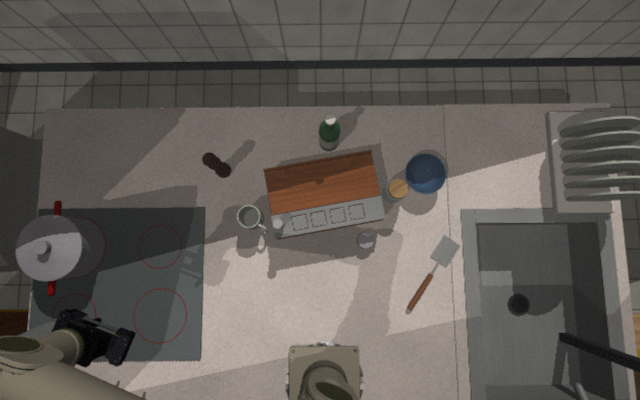

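View pics/side0.png

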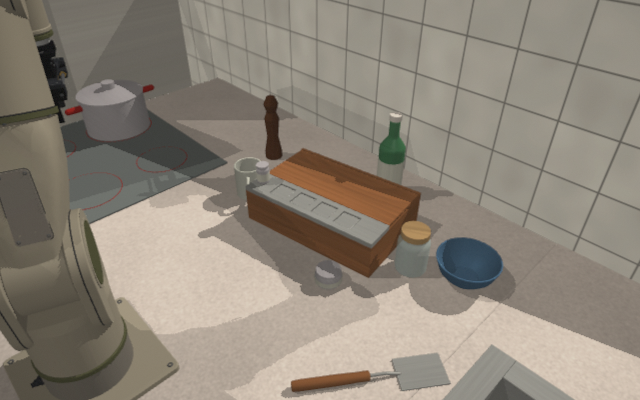

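The top view shows the box turned about 10°, with its recesses around (299–357, 221–213) and the tin at (278, 222). The path to it is open at a height of 0.35 m.

Request:
{"fn": "step_arm", "kwargs": {"increments": [{"gripper": 0,"dp": [0,0,0.2],"rotation": [0,0,0.08]},{"gripper": 0,"dp": [0.1,-0.15,0.35],"rotation": [0,0,0.16]},{"gripper": 0,"dp": [0.2,-0.3,0.48],"rotation": [0,0,0.24]},{"gripper": 0,"dp": [0.3,-0.47,0.52],"rotation": [0,0,0.32]},{"gripper": 0,"dp": [0.4,-0.63,0.52],"rotation": [0,0,0.342]},{"gripper": 0,"dp": [0.5,-0.8,0.52],"rotation": [0,0,0.342]},{"gripper": 0,"dp": [0.6,-0.97,0.52],"rotation": [0,0,0.342]},{"gripper": 0,"dp": [0.6,-1,0.52],"rotation": [0,0,0.342]},{"gripper": 0,"dp": [0.6,-1,0.52],"rotation": [0,0,0.342]}]}}

```text
time: 1.8
eef_pos: [0.3768, 0.3306, 0.3532]
orientation: [[-0.987, -0.163, 0.001], [-0.163, 0.987, 0.001], [-0.001, 0.0, -1.0]]
contact_force: [-1.5, -0.0, 0.2]
finger_gap: 0.023
finger_force: 0.0
```

Request:
{"fn": "step_arm", "kwargs": {"increments": [{"gripper": 0,"dp": [0.08,-0.17,0],"rotation": [0,0,0]},{"gripper": 0,"dp": [0.16,-0.34,0],"rotation": [0,0,0]},{"gripper": 0,"dp": [0.24,-0.51,0],"rotation": [0,0,0]},{"gripper": 0,"dp": [0.32,-0.68,0],"rotation": [0,0,0]},{"gripper": 0,"dp": [0.4,-0.85,0],"rotation": [0,0,0]},{"gripper": 0,"dp": [0.48,-1,0],"rotation": [0,0,0]},{"gripper": 0,"dp": [0.54,-1,0],"rotation": [0,0,0]}]}}

```text
time: 2.5
eef_pos: [0.5116, 0.0787, 0.3532]
orientation: [[-0.987, -0.162, 0.001], [-0.162, 0.987, -0.001], [-0.001, -0.001, -1.0]]
contact_force: [-0.4, 0.5, 0.3]
finger_gap: 0.0006
finger_force: 0.0
```

Request:
{"fn": "step_arm", "kwargs": {"increments": [{"gripper": 0,"dp": [0.0,-0.17,0],"rotation": [0,0,0]},{"gripper": 0,"dp": [0,-0.34,0],"rotation": [0,0,0]},{"gripper": 0,"dp": [0,-0.4,0],"rotation": [0,0,0]},{"gripper": 0,"dp": [0,-0.4,0],"rotation": [0,0,0]},{"gripper": 0,"dp": [0,-0.4,0],"rotation": [0,0,0]},{"gripper": 0,"dp": [0,-0.4,0],"rotation": [0,0,0]}]}}

```text
time: 3.1
eef_pos: [0.5105, -0.0147, 0.3524]
orientation: [[-0.985, -0.171, -0.0], [-0.171, 0.985, 0.0], [0.0, 0.0, -1.0]]
contact_force: [0.5, 0.9, -0.1]
finger_gap: 0.0006
finger_force: 0.0
```

```bash
python3 - <<'E'
from h import *
s=sensors.sense(); print(s['time'],s['eef_pos'],s['orientation'],s['q'],s['finger_gap'],s['contact_force'])
print(np.round(optics.camera_model('wrist')['mount'],3).tolist())
cv2.imwrite('pics/w1.png',optics.capture('wrist')[:,:,::-1])
for t in ('recess1','lid_edge','spice_tin'):
    for f in finder.pinpoint('wrist',t)[:4]: print(t,round(f['score'],2),np.round(f['xy'],1),np.round(at('wrist',f['xy'],.1),4))
E
```

```text
3.1 [ 0.51046523 -0.01470447  0.35237834] [[-9.85311069e-01 -1.70768633e-01 -4.12788575e-04]
 [-1.70768758e-01  9.85311092e-01  2.87627202e-04]
 [ 3.57607458e-04  3.53893658e-04 -9.99999873e-01]] [-0.49078761  0.02463176  0.44381885  1.55396424 -0.01088267  1.5657813
  1.69537856] 0.0006046796000427804 [ 0.51112441  0.90814161 -0.13366222]
[[-0.001, -0.952, -0.307, 0.085], [1.0, -0.001, 0.0, 0.0], [-0.001, -0.307, 0.952, -0.163], [0.0, 0.0, 0.0, 1.0]]
lid_edge 0.77 [310.8 213.1] [ 0.5781 -0.0129  0.1   ]
spice_tin 0.96 [426.2 189.6] [0.5181 0.1362 0.1   ]
```

View pics/w1.png

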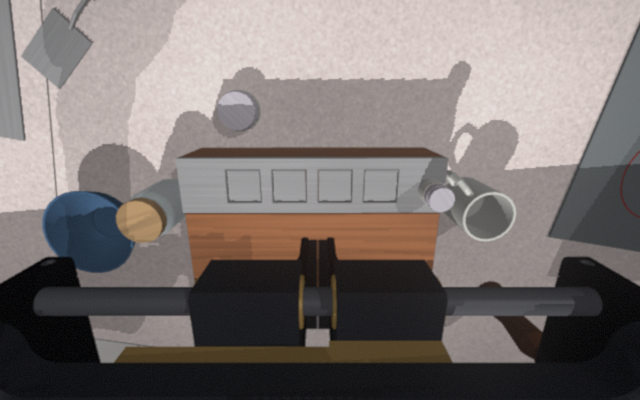

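The wrist view is clear: recesses 1–4 are centred at about (244,186), (289,186), (335,186) and (381,186), with the tin at (440,197). The box looks aligned with the tool.

```bash
python3 - <<'E'
from h import *
P=[at('wrist',(u,185.5),.1) for u in(243.8,289.3,334.9,380.5)]
print(np.round(P,4)); d=P[3]-P[0]; print(np.linalg.norm(d)/3, np.degrees(np.arctan2(-d[0],d[1])))
a,b=at('wrist',(180,212.5),.1),at('wrist',(437,212.5),.1); print(a,b)
E
```

```text
[[ 0.554  -0.1093  0.1   ]
 [ 0.5437 -0.0485  0.1   ]
 [ 0.5333  0.0125  0.1   ]
 [ 0.5229  0.0735  0.1   ]]
0.061807701334269494 9.667078022133444
[ 0.60781565 -0.19309809  0.1       ] [0.54767657 0.16010334 0.1       ]
```

Request:
{"fn": "step_arm", "kwargs": {"increments": [{"gripper": 0,"dp": [0.08,-0.17,-0.05],"rotation": [0,0,0]},{"gripper": 0,"dp": [0.15,-0.32,-0.15],"rotation": [0,0,0]},{"gripper": 0,"dp": [0.174,-0.378,-0.3],"rotation": [0,0,0]},{"gripper": 0,"dp": [0.174,-0.378,-0.48],"rotation": [0,0,0]},{"gripper": 0,"dp": [0.174,-0.378,-0.64],"rotation": [0,0,0]},{"gripper": 0,"dp": [0.174,-0.378,-0.78],"rotation": [0,0,0]},{"gripper": 0,"dp": [0.174,-0.378,-0.88],"rotation": [0,0,0]},{"gripper": 0,"dp": [0.174,-0.378,-0.95],"rotation": [0,0,0]},{"gripper": 0,"dp": [0.174,-0.378,-0.95],"rotation": [0,0,0]},{"gripper": 0,"dp": [0.174,-0.378,-0.95],"rotation": [0,0,0]},{"gripper": 0,"dp": [0.174,-0.378,-0.95],"rotation": [0,0,0]}]}}

```text
time: 4.4
eef_pos: [0.5546, -0.1115, 0.1164]
orientation: [[-0.986, -0.168, 0.002], [-0.168, 0.986, 0.0], [-0.002, -0.0, -1.0]]
contact_force: [0.2, -0.1, 0.5]
finger_gap: 0.0003
finger_force: 0.0
```

```bash
python3 - <<'E'
from h import *
s=sensors.sense(); print(s['eef_pos'],s['contact_force'])
cv2.imwrite('pics/w2.png',optics.capture('wrist')[:,:,::-1])
E
```

```text
[ 0.55463262 -0.11147414  0.11638656] [ 0.15998475 -0.12230941  0.51669507]
```

View pics/w2.png

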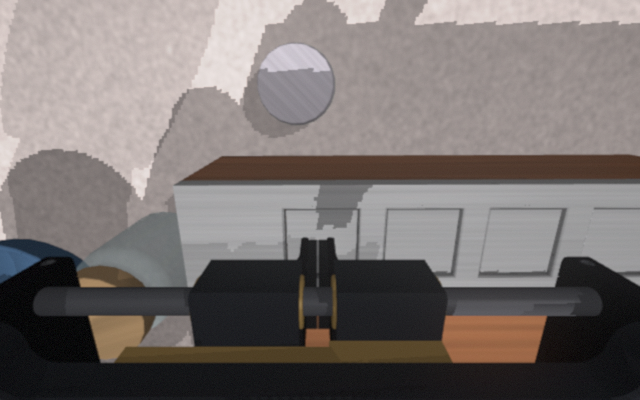

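The finger is over recess 1: its tip is at column 318 and the recess spans 283–360. I'll descend and feel.

Request:
{"fn": "step_arm", "kwargs": {"increments": [{"gripper": 0,"dp": [0,0.004,-0.03],"rotation": [0,0,0]},{"gripper": 0,"dp": [0,0.006,-0.055],"rotation": [0,0,0]},{"gripper": 0,"dp": [0,0.006,-0.066],"rotation": [0,0,0]},{"gripper": 0,"dp": [0,0.006,-0.07],"rotation": [0,0,0]},{"gripper": 0,"dp": [0,0.006,-0.07],"rotation": [0,0,0]}]}}

```text
time: 4.95
eef_pos: [0.5537, -0.11, 0.0974]
orientation: [[-0.986, -0.168, -0.0], [-0.168, 0.986, 0.0], [0.0, 0.0, -1.0]]
contact_force: [0.1, -0.7, -0.2]
finger_gap: 0.0002
finger_force: 0.0
```

Request:
{"fn": "step_arm", "kwargs": {"increments": [{"gripper": 0,"dp": [0,0,-0.002],"rotation": [0,0,0]},{"gripper": 0,"dp": [0,0,-0.004],"rotation": [0,0,0]},{"gripper": 0,"dp": [0,0,-0.004],"rotation": [0,0,0]}]}}

```text
time: 5.25
eef_pos: [0.5539, -0.1101, 0.0969]
orientation: [[-0.986, -0.168, 0.0], [-0.168, 0.986, 0.0], [-0.0, 0.0, -1.0]]
contact_force: [-1.9, 1.1, 5.4]
finger_gap: 0.0004
finger_force: 2.3
```

Request:
{"fn": "step_arm", "kwargs": {"increments": [{"gripper": 0,"dp": [0,0,-0.002],"rotation": [0,0,0]},{"gripper": 0,"dp": [0,0,-0.004],"rotation": [0,0,0]},{"gripper": 0,"dp": [0,0,-0.004],"rotation": [0,0,0]}]}}

```text
time: 5.55
eef_pos: [0.5539, -0.1101, 0.0959]
orientation: [[-0.986, -0.168, 0.0], [-0.168, 0.986, 0.0], [-0.0, 0.0, -1.0]]
contact_force: [-1.8, 0.7, 5.0]
finger_gap: 0.0
finger_force: 2.4
```

At 5 N the pad moved down 1 mm with no rise in force, so it seems to give. I'll continue gently.

Request:
{"fn": "step_arm", "kwargs": {"increments": [{"gripper": 0,"dp": [0,0,-0.003],"rotation": [0,0,0]},{"gripper": 0,"dp": [0,0,-0.006],"rotation": [0,0,0]},{"gripper": 0,"dp": [0,0,-0.008],"rotation": [0,0,0]},{"gripper": 0,"dp": [0,0,-0.008],"rotation": [0,0,0]}]}}

```text
time: 5.95
eef_pos: [0.5539, -0.1101, 0.0939]
orientation: [[-0.986, -0.168, 0.0], [-0.168, 0.986, 0.0], [-0.0, 0.0, -1.0]]
contact_force: [-1.4, 0.8, 5.2]
finger_gap: 0.0006
finger_force: 2.3
```

Request:
{"fn": "step_arm", "kwargs": {"increments": [{"gripper": 0,"dp": [0,0,-0.003],"rotation": [0,0,0]},{"gripper": 0,"dp": [0,0,-0.006],"rotation": [0,0,0]},{"gripper": 0,"dp": [0,0,-0.008],"rotation": [0,0,0]},{"gripper": 0,"dp": [0,0,-0.008],"rotation": [0,0,0]}]}}

```text
time: 6.35
eef_pos: [0.5539, -0.1101, 0.092]
orientation: [[-0.986, -0.168, 0.0], [-0.168, 0.986, 0.0], [-0.0, 0.0, -1.0]]
contact_force: [-2.4, -0.5, 7.0]
finger_gap: 0.0008
finger_force: 3.4
```

Request:
{"fn": "step_arm", "kwargs": {"increments": [{"gripper": 0,"dp": [0,0,-0.002],"rotation": [0,0,0]},{"gripper": 0,"dp": [0,0,-0.004],"rotation": [0,0,0]},{"gripper": 0,"dp": [0,0,-0.004],"rotation": [0,0,0]}]}}

```text
time: 6.65
eef_pos: [0.5539, -0.1101, 0.0919]
orientation: [[-0.986, -0.167, 0.0], [-0.167, 0.986, 0.001], [-0.001, 0.001, -1.0]]
contact_force: [-7.5, 1.3, 16.9]
finger_gap: 0.0002
finger_force: 8.5
```

The force rose sharply at 0.0919, which is the hard stop: the catch is home. Now I'll go straight up.

Request:
{"fn": "step_arm", "kwargs": {"increments": [{"gripper": 0,"dp": [0,0,0.02],"rotation": [0,0,0]},{"gripper": 0,"dp": [0,0,0.08],"rotation": [0,0,0]},{"gripper": 0,"dp": [0,0,0.2],"rotation": [0,0,0]},{"gripper": 0,"dp": [-0.02,0,0.37],"rotation": [0,0,0]},{"gripper": 0,"dp": [-0.08,0,0.55],"rotation": [0,0,0]},{"gripper": 0,"dp": [-0.18,0,0.72],"rotation": [0,0,0]},{"gripper": 0,"dp": [-0.28,0,0.86],"rotation": [0,0,0]},{"gripper": 0,"dp": [-0.36,0,0.95],"rotation": [0,0,0]},{"gripper": 0,"dp": [-0.4,0,1],"rotation": [0,0,0]},{"gripper": 0,"dp": [-0.4,0,1],"rotation": [0,0,0]},{"gripper": 0,"dp": [-0.4,0,1],"rotation": [0,0,0]},{"gripper": 0,"dp": [-0.4,0,1],"rotation": [0,0,0]}]}}

```text
time: 7.85
eef_pos: [0.454, -0.1097, 0.3391]
orientation: [[-0.986, -0.168, -0.003], [-0.168, 0.986, -0.001], [0.003, -0.0, -1.0]]
contact_force: [-0.9, -0.2, 0.3]
finger_gap: 0.0004
finger_force: 0.0
```

```bash
python3 - <<'E'
from h import *
s=sensors.sense(); print(s['time'],s['eef_pos'],s['contact_force'])
cv2.imwrite('pics/s3.png',optics.capture('side')[:,:,::-1])
E
```

```text
7.85 [ 0.45397357 -0.10972631  0.33905606] [-0.89628962 -0.17371448  0.25155717]
```

View pics/s3.png

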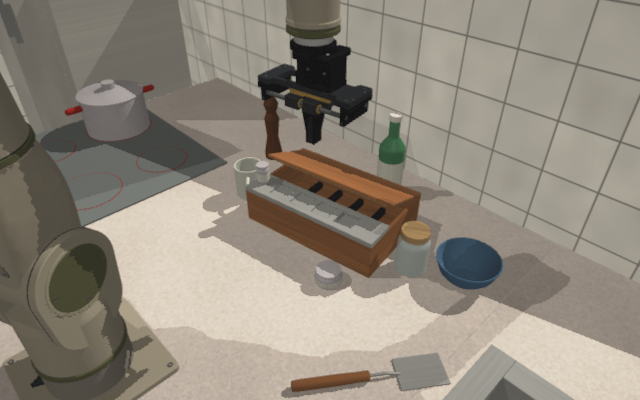

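The lid is raised, with its front edge running from (270,155) to (405,200) and the knives visible. Everything else is in place and the hand is clear.

```bash
python3 -c "
from bench import r; print(r.finish_job())"
```

```text
the job is handed in; nothing more can be done
None
```

The box is open: recess 1 held the catch, I pressed it to its hard stop, the lid is up, the hand is clear with nothing else disturbed, and the job is handed in.

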